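# Hang the second slotted disc on the balance's check-weight hanger

## Task

The weight hanger standing on the balance carries one blue slotted disc; make up the check load by hanging the large brass slotted disc on top of it, with the hanger's stem at the middle of the disc. Turn the brass disc so that its slot points to the opposite side from the blue disc's slot, so that neither can slide off. Set it down flat and gently, do not drop it, and leave the hanger standing upright where it is with the blue disc on it.

Things in the scene. Friction and masses are not known exactly. Their poses are not given: they have to be found in the camera images.
- brass_disc: Disc to hang, flat on the bench (z=0): brass, 56 mm diameter, 14 mm thick, 210 g; a 16 mm wide radial slot runs from 8 mm behind its centre out through the rim. Origin: centre of underside; x points out along the slot; the rim at +y and -y is whole (grip there). Not this: a 38 mm brass slotted disc, a steel disc with no slot (shuffled places, 40 mm or more clear), a jar.
- blue_disc: The loose disc already on the hanger: blue, same size and shape as the brass one (56 mm diameter, 14 mm thick, 16 mm slot), flat on the foot plate with the stem at its centre. Origin: centre of its underside, 8 mm above the hanger's underside. x points from the centre out along its slot to the open mouth.
- blue_slot (a point): Mouth of the blue disc's slot: a point at its rim, on its top face, 28 mm from its centre along its x axis.
- hanger: Loose weight hanger, 250 g, on the balance's steel pan (70 mm above the bench; nothing else stands higher there). White foot plate, 68 mm diameter, 8 mm thick; steel stem of 7 mm diameter on its axis, pointed over the last 8 mm, top 58 mm above the underside. Origin: centre of underside, z up the stem. The hung brass disc's underside ends 22 mm above the origin, the stem 22 mm out of its top.
Mind the look-alikes: they are no part of the job. What is shaped like the brass_disc but red or turquoise is not meant. What is meant by the blue_disc is not turquoise, and is the larger of those in its own colour.

How it is judged:
By the outcome, as a careful person would: the job done as asked, in the order asked, and still so for the second after the job is handed in, with the robot touching nothing.
It also fails if it takes over 35 s, if anything falls off the work surface, if the arm or the gripper's body presses on something with over 40 N, if the wrist force passes 120 N, or if a joint passes its speed limit or range.

## Robot

A 6-joint arm with a two-finger parallel gripper is mounted at the origin on the work surface. World frame = base frame: x ahead of the robot, y to its left, z up, the work surface at z = 0. Lengths are in m, angles in degrees, forces in N, time in s.
With the tool pointing down it reaches from about 0.4 to 0.825 m from the base axis. Payload 7 kg.
Tool frame: the origin (TCP) lies midway between the tips of the shut fingers; the grasp point (between the pads) lies 19 mm behind it (r.grasp_offset is the distance from the TCP to the grasp point, in m); z points along the fingers, x is the direction in which the jaws open and shut, and the axes are right-handed (so a half turn about z gives the same grasp; the last joint's range is limited). The gripper opens to 88 mm and grips with 3 to 60 N. Pads are 19 mm wide; open, the fingers measure 130 mm over their backs; the gripper's body (78 mm by 193 mm) begins 47 mm behind the grasp point.
Start: joints at [-51.79, 20.546, 0.682, 0, -70.136, -16.507], TCP at [0.25, -0.627, 0.227] pointing down, gripper open.
Joint ranges: [-176.03, 176.03], [-82.01, 121.73], [-58.28, 71.71], [-173.87, 95.51], [-174.79, -0.11], [-173.66, 173.66]. Speed limits (degrees/s): [136.94, 136.94, 172.46, 180, 180, 180].

## Interface

Orientations are given as [roll, pitch, yaw] about the fixed x, y, z axes, in that order (R = Rz(yaw) Ry(pitch) Rx(roll)).
In Python, from plant import r gives the robot as it stands.
- The arm moves only by the tool step_arm, never from a script. Its argument "deltas" is a list of rows, each a list of 7 numbers: the turn, a rotation vector about the tool's x, y, z in rad, then the shift along the tool's x, y, z in mm, then the opening, from -1 (shut) to 1 (fully open), so that 0 is half open. In form: [[ax, ay, az, x, y, z, grip], ...]. A call has 1 to 10 rows; each row shifts and turns the pose as measured when the row begins, along the tool's axes as they then stand; what a row does not reach is not made up. A row lasts 1/10 s, in which the tool goes at most 50 mm and 8.59 degrees, less where a joint would pass 70% of its speed; a pose out of reach is approached as far as the arm can. A call with a gripper value outside its range is refused whole. The fingers move at their own pace and stop on an object; "squeeze" is the grip in N (left out, the last holds). Time passes only in rows, so rows that do not move let the fingers close. It gives the time, the measured TCP pose, the force and the opening at its end, in the units of the state.
- r.get_state(): the state, without advancing time (a new reading comes with each control period).
- r.capture(name): name is "scene" or "top" or "wrist"; returns the picture (480x640x3 uint8, red, green, blue); there is no depth.
- r.camera_info(name): a dict with "vertical_fov" (degrees; the focal length in pixels is half the picture's height over the tangent of half this angle, whatever the lens; pixels are square), "cx", "cy" (the principal point, pixels), "view" (4x4, takes a point from world to camera coordinates). Camera axes: x right, y down, z forward; pixel columns grow to the right and rows downward; lengths in m; the calibration is good to about 2 mm. A picture is of the moment at which its call begins: read the wrist's pose just before it. camera_info takes no time and is no camera call; for the wrist camera it gives the pose at the moment of the call.
- r.close_job(): hands the job in, once; it reports no verdict.
The state is a dict: "time_s": time; "joints": joint angles; "qd": joint speeds; "joint_torque": joint torques, N m; "tcp_pos": TCP position; "eef_rot": TCP orientation; "contact_force": force on the tool from outside, world axes, zero at the start; "moment": the same for the moment, N m; "gripper_width": finger opening in m.
Only numpy, scipy, OpenCV 4.12 (cv2) and the standard library are available. Lean on these libraries where they do the work, as an engineer would, in place of code of your own. Each camera call takes 0.05 s, during which the arm holds its last target.

## Working session

There is one attempt and no reset: what is moved stays moved. The work goes in short steps, Python scripts to look and compute and a tool call to move; the robot and the scene stay as the last step left them, time stands still between calls to the robot, and variables do not carry over. Pictures are saved under pics/ and viewed, and the job is handed in when it is done.

Besides the shell and the picture viewer there is one more tool, called after "Emit:" in YAML: its name, and indented under it one key for each argument. step_arm: Moves the arm, as the interface text tells. Its arguments: {"type":"object","properties":{"deltas":{"type":"array","items":{"type":"array","items":{"type":"number"}}},"squeeze":{"type":"number"}},"required":["deltas"]}

```bash
mkdir -p pics; ls
python3 - <<'E'
from plant import r
import cv2
print(r.get_state())
for n in ("scene","top","wrist"):
    i=r.camera_info(n);print(n,i)
    cv2.imwrite(f"pics/{n}0.png",r.capture(n)[:,:,::-1])
E
```

```text
pics
{'time_s': 0.0, 'joints': array([-5.17903657e+01,  2.05908547e+01,  6.34058348e-01, -1.96963794e-02,
       -7.01363727e+01, -1.65067827e+01]), 'qd': array([ 0.03567274, -0.05753877, -0.00668302,  0.09319415, -0.01412477,
        0.06565992]), 'joint_torque': array([ 1.22804955e-03, -5.82709301e+01,  2.93069923e+01,  6.99733436e+00,
        7.13152884e-03, -1.55264620e-04]), 'tcp_pos': array([ 0.24939989, -0.62670824,  0.22563274]), 'eef_rot': array([-1.79991278e+02, -9.45904561e-02,  1.11696137e+02]), 'contact_force': array([ 0.60515388,  0.24995304, -0.2085874 ]), 'moment': array([ 0.02336342, -0.05378475,  0.03066349]), 'gripper_width': 0.08734628621309447}
scene {'vertical_fov': 45.57014131091627, 'cx': 317.5817796539309, 'cy': 238.59124693070694, 'view': array([[-0.45755767,  0.88912325, -0.01004142,  0.26444482],
       [ 0.73493232,  0.37180349, -0.56713018, -0.34352731],
       [-0.50051519, -0.26687453, -0.82356695,  1.24304772],
       [ 0.        ,  0.        ,  0.        ,  1.        ]])}
top {'vertical_fov': 55.84646411422271, 'cx': 324.74838005933253, 'cy': 248.0075262047861, 'view': array([[-0.02819026, -0.99834375, -0.05015047,  0.02651503],
       [-0.99033308,  0.03471027, -0.13429661,  0.53776083],
       [ 0.13581492,  0.04587982, -0.98967133,  0.66826958],
       [ 0.        ,  0.        ,  0.        ,  1.        ]])}
wrist {'vertical_fov': 60.491876980712185, 'cx': 324.5309657544703, 'cy': 235.97447980795502, 'view': array([[-0.36962832,  0.92917833,  0.00159525,  0.67415134],
       [ 0.89981566,  0.35751856,  0.2500245 , -0.03151832],
       [ 0.23174701,  0.09385157, -0.9682382 ,  0.3898943 ],
       [ 0.        ,  0.        ,  0.        ,  1.        ]])}
```

View pics/scene0.png

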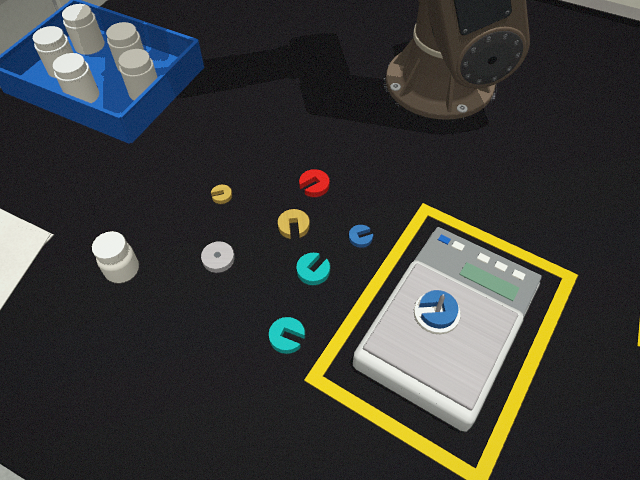

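View pics/top0.png

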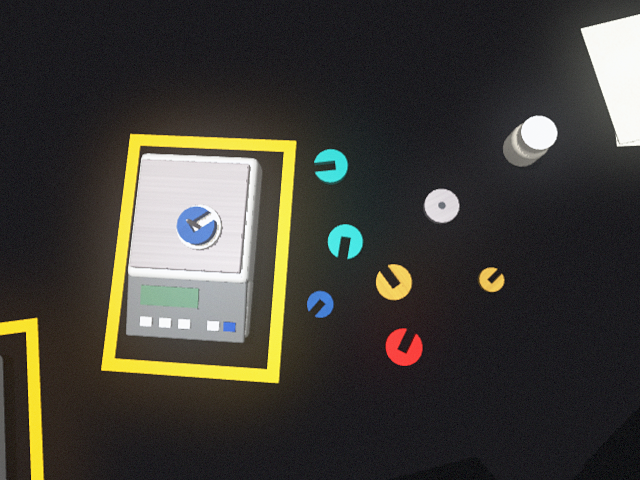

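View pics/wrist0.png

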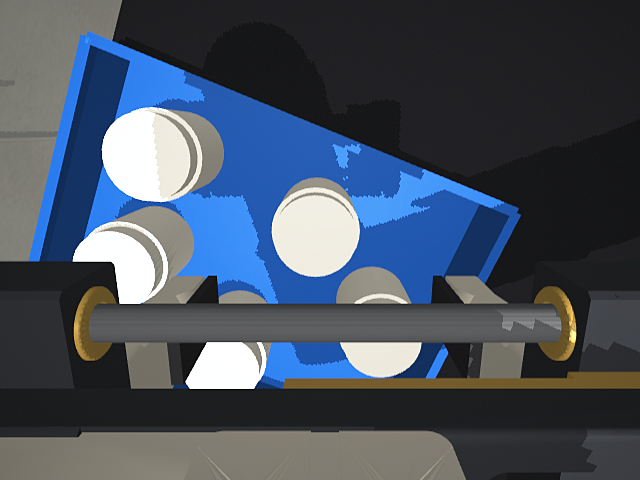

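The top picture shows two brass discs: a large one at (394,282) and a small one at (491,280). The hanger with the blue disc is at (197,226), and a loose small blue disc lies at (320,304). I'm enlarging both to confirm.

Run:
```python
import cv2,numpy as np
t=cv2.imread("pics/top0.png");s=cv2.imread("pics/scene0.png")
f=lambda im,x,y,h:cv2.resize(im[y-h:y+h,x-h:x+h],(390,290*390//290),interpolation=cv2.INTER_CUBIC)
a=np.hstack([f(t,394,282,30),f(t,197,226,30)])
cv2.imwrite("pics/c1.png",a)
a=np.hstack([f(s,293,223,30),f(s,438,308,30)])
cv2.imwrite("pics/c2.png",a)
```

```text
(no output)
```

View pics/c1.png

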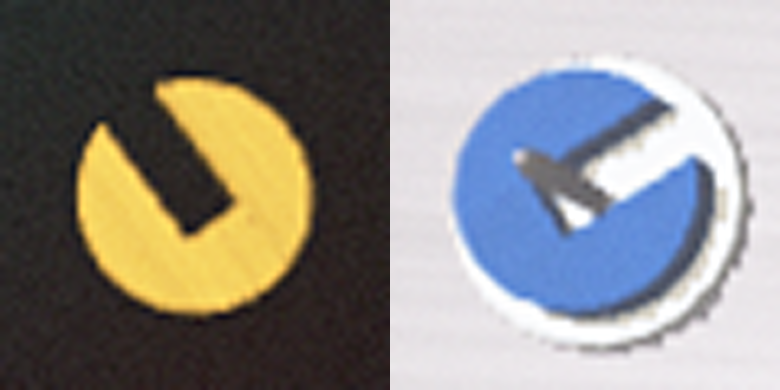

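View pics/c2.png

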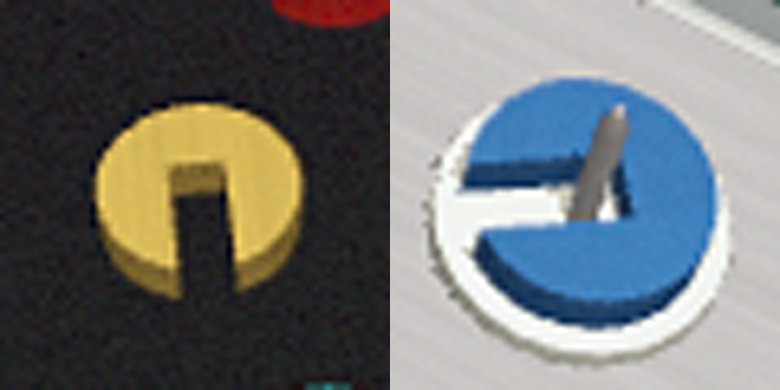

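```bash
cat > h.py <<'E'
import cv2,numpy as np
from scipy.optimize import minimize
def proj(info,P):
    P=np.atleast_2d(P);V=info["view"];f=240/np.tan(np.radians(info["vertical_fov"]/2))
    c=P@V[:3,:3].T+V[:3,3]
    return np.c_[f*c[:,0]/c[:,2]+info["cx"],f*c[:,1]/c[:,2]+info["cy"]]
def ray(info,uv,z):
    V=info["view"];f=240/np.tan(np.radians(info["vertical_fov"]/2))
    d=np.array([(uv[0]-info["cx"])/f,(uv[1]-info["cy"])/f,1])@V[:3,:3]
    o=-V[:3,:3].T@V[:3,3]
    return o+d*(z-o[2])/d[2]
def poly(x,y,th,z,R=.028,w=.008):
    a0=np.arcsin(w/R);a=np.linspace(a0,2*np.pi-a0,80)
    p=np.r_[np.c_[R*np.cos(a),R*np.sin(a)],[[-.008,-w],[-.008,w]]]
    c,s=np.cos(th),np.sin(th)
    q=p@np.array([[c,s],[-s,c]])+[x,y]
    return np.c_[q,np.full(len(q),z)]
def render(info,x,y,th,z0,z1,S=4,roi=None,n=8):
    u0,v0,u1,v1=roi
    im=np.zeros(((v1-v0)*S,(u1-u0)*S),np.uint8)
    for z in np.linspace(z0,z1,n):
        uv=(proj(info,poly(x,y,th,z))-[u0-.5,v0-.5])*S-.5
        cv2.fillPoly(im,[np.round(uv*16).astype(np.int32)],255,shift=4)
    return cv2.resize(im,(u1-u0,v1-v0),interpolation=cv2.INTER_AREA)/255.
def fit(info,mask,roi,x0,z0,z1,n=8):
    u0,v0,u1,v1=roi;m=mask[v0:v1,u0:u1].astype(float)
    best=None
    for t in (x0[2],x0[2]+.2,x0[2]-.2):
        o=minimize(lambda p:np.abs(render(info,p[0]/1000,p[1]/1000,p[2]/20,z0,z1,roi=roi,n=n)-m).sum(),
          [x0[0]*1000,x0[1]*1000,t*20],method="Nelder-Mead",options=dict(initial_simplex=[[x0[0]*1000+a,x0[1]*1000+b,t*20+c] for a,b,c in((0,0,0),(4,0,0),(0,4,0),(0,0,4))]))
        if best is None or o.fun<best.fun:best=o
    p=best.x
    return p[0]/1000,p[1]/1000,np.degrees(p[2]/20),best.fun,m.sum()
E
python3 - <<'E'
from plant import r
from h import *
T=r.camera_info("top");S=r.camera_info("scene")
for n,i,uv in(("top",T,(394,282)),("sc",S,(292,218))): print(n,"brass c",ray(i,uv,.014))
print("blue c", ray(T,(394/2-0,226),.092), ray(S,(438,307),.092))
print("brass mouth,end top",ray(T,(129/6.5+364,105/6.5+252),.014),ray(T,(213.5/6.5+364,218.5/6.5+252),.014))
print("blue mouth, end",ray(T,((673-390)/6.5+167,125/6.5+196),.092))
print("stem tip",ray(T,(130/6.5+167,154/6.5+196),.128),ray(S,((618-390)/6.5+408,105/6.5+278),.128))
t=cv2.imread("pics/top0.png");s=cv2.imread("pics/scene0.png")
for n,im,i,uv in(("t",t,T,(394,282)),("s",s,S,(293,223))):
    h=cv2.cvtColor(im,cv2.COLOR_BGR2HSV)
    m=(h[...,0]>14)&(h[...,0]<30)&(h[...,1]>90)&(h[...,2]>70)
    c=ray(i,uv,.014)
    u,v=uv;roi=(u-28,v-28,u+28,v+28)
    for th in(0,1.57,3.14,-1.57):print(n,"brass",fit(i,m,roi,(c[0],c[1],th),0,.014))
for n,im,i,uv in(("t",t,T,(197,226)),("s",s,S,(438,308))):
    h=cv2.cvtColor(im,cv2.COLOR_BGR2HSV)
    m=(h[...,0]>95)&(h[...,0]<125)&(h[...,1]>110)&(h[...,2]>130)
    print(h[uv[1]-18:uv[1]+18:6,uv[0]-12].tolist())
    c=ray(i,uv,.092)
    u,v=uv;roi=(u-28,v-28,u+28,v+28)
    for th in(0,1.57,3.14,-1.57):print(n,"blue",fit(i,m,roi,(c[0],c[1],th),.092,.092,n=1))
E
```

```text
top brass c [ 0.48345562 -0.09741351  0.014     ]
sc brass c [ 0.47972418 -0.10168109  0.014     ]
blue c [0.56986992 0.19333066 0.092     ] [0.57440262 0.19539836 0.092     ]
brass mouth,end top [ 0.50590609 -0.08246324  0.014     ] [ 0.47762247 -0.101597    0.014     ]
blue mouth, end [0.58518646 0.17332263 0.092     ]
stem tip [0.57216893 0.1954018  0.128     ] [0.57270282 0.1960448  0.128     ]
t brass (np.float64(0.484227202388809), np.float64(-0.09717989754230709), np.float64(33.12698939059877), np.float64(60.65098039215686), np.float64(881.0))
t brass (np.float64(0.4842543188434524), np.float64(-0.09724691253662711), np.float64(33.29751039436923), np.float64(61.160784313725486), np.float64(881.0))
t brass (np.float64(0.48394513219710766), np.float64(-0.09721322720500009), np.float64(213.33061193092755), np.float64(280.8235294117647), np.float64(881.0))
t brass (np.float64(0.48440467793364017), np.float64(-0.09848839136803361), np.float64(36.40100403235887), np.float64(97.00784313725491), np.float64(881.0))
s brass (np.float64(0.48483118334475017), np.float64(-0.096931176241081
[... 1276 characters left out ...]
], [104, 169, 186], [104, 174, 173], [48, 5, 246], [104, 180, 186], [106, 177, 88]]
s blue (np.float64(0.5736995606817645), np.float64(0.1957454156787911), np.float64(-58.41290277202976), np.float64(86.60392156862746), np.float64(755.0))
s blue (np.float64(0.5734711016284848), np.float64(0.19570751242396436), np.float64(116.6552422402083), np.float64(342.4039215686274), np.float64(755.0))
s blue (np.float64(0.5735611144656025), np.float64(0.1957253346278208), np.float64(193.97910013553144), np.float64(269.42352941176466), np.float64(755.0))
s blue (np.float64(0.5736574655664922), np.float64(0.19581497351433108), np.float64(-58.1507401074601), np.float64(85.97647058823529), np.float64(755.0))
```

Both cameras agree on each disc:

| Disc | Position (m) | Slot yaw |
|---|---|---|
| Brass | (0.4845, -0.097) | about 34° |
| Blue, on the hanger | (0.5727, 0.196) | about -59° |

The stem tip measures (0.5725, 0.1957), which matches the blue disc's centre. The large brass disc is the one meant: it is 56 mm across and slotted, while the other brass disc is about 38 mm. Next I move above it.

Emit:
step_arm:
  deltas:
    - [0, 0, 0, 20, 20, 0, 1]
    - [0, 0, 0, 38, 39, 0, 1]
    - [0, 0, 0, 38, 39, 0, 1]
    - [0, 0, 0, 38, 39, 0, 1]
    - [0, 0, 0, 38, 39, 0, 1]
    - [0, 0, 0, 38, 39, 0, 1]
    - [0, 0, 0, 38, 39, 0, 1]
    - [0, 0, 0, 38, 39, 0, 1]
    - [0, 0, 0, 38, 39, 0, 1]
    - [0, 0, 0, 20, 20, 0, 1]

```text
time_s: 1.15
tcp_pos: [0.4353, -0.2047, 0.2227]
eef_rot: [-179.9, -0.3, 111.2]
contact_force: [0.9, -0.7, 0.9]
gripper_width: 0.0878
```

```bash
cat >> h.py <<'E'
from scipy.spatial.transform import Rotation as Ro
def delta(st,pos,yaw):
    R=Ro.from_euler("xyz",st["eef_rot"],degrees=True)
    G=Ro.from_euler("xyz",[180,0,yaw],degrees=True)
    return (R.inv()*G).as_rotvec().round(4), (R.inv().apply(np.array(pos)-st["tcp_pos"])*1000).round(1)
E
python3 - <<'E'
from plant import r
from h import *
st=r.get_state();print(st["time_s"],st["tcp_pos"],st["eef_rot"],st["contact_force"])
print(delta(st,(.4845,-.097,.09),123.8))
E
```

```text
1.15 [ 0.4353276  -0.20472438  0.22271672] [-179.90963235   -0.34947753  111.24004818] [ 0.90805863 -0.68574458  0.93945665]
(array([-0.0009, -0.0062, -0.2192]), array([ 81.8,  85.1, 133.1]))
```

Emit:
step_arm:
  deltas:
    - [0, 0, -0.055, 22, 22, 25, 1]
    - [0, 0, -0.055, 22, 22, 30, 1]
    - [0, 0, -0.055, 18, 20, 30, 1]
    - [0, 0, -0.05, 12, 14, 25, 1]
    - [0, 0, 0, 0, 0, 0, 1]
    - [0, 0, 0, 0, 0, 0, 1]

```text
time_s: 1.75
tcp_pos: [0.4772, -0.0957, 0.1115]
eef_rot: [179.8, -0.2, 124.4]
contact_force: [0.4, 0.2, 0.1]
gripper_width: 0.0881
```

Run:
```python
from plant import r
from h import *
st=r.get_state();W=r.camera_info("wrist")
cv2.imwrite("pics/w1.png",r.capture("wrist")[:,:,::-1])
print(st["time_s"],st["tcp_pos"],st["eef_rot"],st["contact_force"])
print(delta(st,(.4845,-.097,.09),123.8), proj(W,[.4845,-.097,.014]))
```

```text
1.75 [ 0.47716022 -0.09574252  0.11152911] [ 1.79799167e+02 -1.54932911e-01  1.24432021e+02] [0.39947111 0.18496004 0.11579752]
(array([ 0.0035, -0.0027,  0.011 ]), array([-5.2,  5.3, 21.5])) [[315.94382339 244.83849844]]
```

View pics/w1.png

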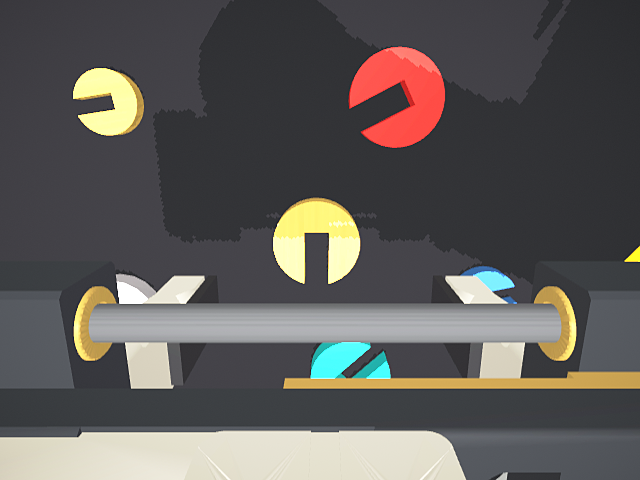

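The wrist picture shows the brass disc at (316,244), where it should be, with its slot vertical and so aligned to the jaws. I descend with a small correction.

Emit:
step_arm:
  deltas:
    - [0.003, -0.003, 0.004, -3, 3, 20, 1]
    - [0, 0, 0, -2, 2, 25, 1]
    - [0, 0, 0, 0, 0, 25, 1]
    - [0, 0, 0, 0, 0, 5, 1]
    - [0, 0, 0, 0, 0, 0, 1]

```text
time_s: 2.3
tcp_pos: [0.4885, -0.1005, 0.0412]
eef_rot: [179.4, 0.3, 123.7]
contact_force: [-0.3, -0.6, 0.4]
gripper_width: 0.0878
```

Run:
```python
from plant import r
from h import *
for _ in range(3):
    st=r.get_state()
    print(st["time_s"],st["tcp_pos"],st["eef_rot"],st["contact_force"])
    print(delta(st,(.4845,-.097,.004),124))
```

```text
2.3 [ 0.4885356  -0.10045511  0.04117948] [179.38466898   0.33507947 123.74343806] [-0.29401941 -0.55266058  0.39916328]
(array([ 0.0107,  0.0059, -0.0044]), array([ 5.3, -1.8, 37.1]))
2.3 [ 0.4885356  -0.10045511  0.04117948] [179.38466898   0.33507947 123.74343806] [-0.29401941 -0.55266058  0.39916328]
(array([ 0.0107,  0.0059, -0.0044]), array([ 5.3, -1.8, 37.1]))
2.3 [ 0.4885356  -0.10045511  0.04117948] [179.38466898   0.33507947 123.74343806] [-0.29401941 -0.55266058  0.39916328]
(array([ 0.0107,  0.0059, -0.0044]), array([ 5.3, -1.8, 37.1]))
```

Emit:
step_arm:
  deltas:
    - [0.01, 0.006, 0, 5, -2, 20, 1]

```text
time_s: 2.4
tcp_pos: [0.487, -0.0977, 0.0241]
eef_rot: [179.7, 0.2, 123.7]
contact_force: [-0.1, 0.2, -1.1]
gripper_width: 0.0879
```

```bash
cat >> h.py <<'E'
def avg(r,n=5,cam="wrist"):
    A=[]
    for _ in range(n):
        im=r.capture(cam);A.append(r.get_state())
    st={k:np.mean([a[k] for a in A],0) for k in("time_s","tcp_pos","contact_force","gripper_width","joints")}
    e=np.array([a["eef_rot"] for a in A]); 
    st["eef_rot"]=Ro.from_euler("xyz",e,degrees=True).mean().as_euler("xyz",degrees=True)
    print("t",A[-1]["time_s"],"std mm",(np.std([a["tcp_pos"] for a in A],0)*1e3).round(2),np.std(e%360,0).round(2))
    print(st["tcp_pos"].round(4),st["eef_rot"].round(2),st["contact_force"].round(2),st["gripper_width"].round(4))
    return st,im
E
python3 - <<'E'
from plant import r
from h import *
st,im=avg(r,6)
cv2.imwrite("pics/w2.png",im[:,:,::-1])
print(delta(st,(.4845,-.097,.004),124))
E
```

```text
t 2.7 std mm [0.56 0.09 0.75] [6.0000e-02 1.7997e+02 4.0000e-02]
[ 0.4846 -0.0976  0.0218] [1.7993e+02 1.0000e-02 1.2372e+02] [-0.26 -0.2  -0.47] 0.0876
(array([ 0.0013,  0.0001, -0.0049]), array([ 0.5,  0.2, 17.8]))
```

View pics/w2.png

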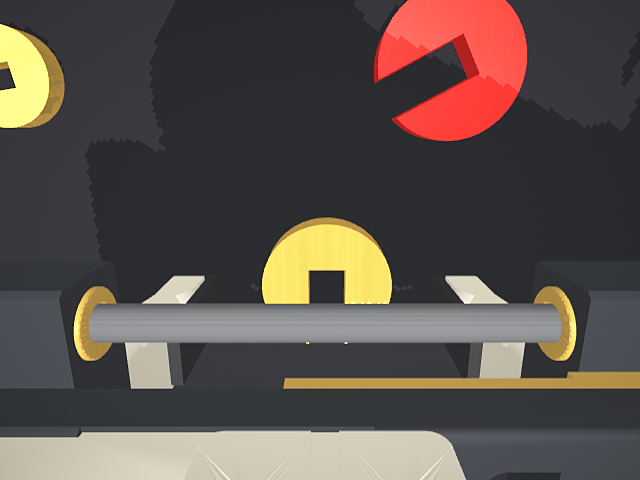

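The disc sits centred between the fingers at about (327,285). I lower the last 17 mm and grip.

Emit:
step_arm:
  deltas:
    - [0, 0, -0.004, 0, 0, 10, 1]
    - [0, 0, 0, 0, 0, 7, 1]

```text
time_s: 2.9
tcp_pos: [0.4873, -0.0972, 0.007]
eef_rot: [179.6, 0.2, 124.0]
contact_force: [-0.1, -0.1, -0.4]
gripper_width: 0.0879
```

Run:
```python
from plant import r
from h import *
st,im=avg(r,4)
print(delta(st,(.4845,-.097,.005),124))
```

```text
t 3.1 std mm [0.12 0.03 0.29] [0.02 0.01 0.  ]
[ 0.4866 -0.0973  0.0064] [1.7969e+02 1.3000e-01 1.2401e+02] [ 0.14 -0.4  -0.18] 0.0877
(array([0.0054, 0.0023, 0.0001]), array([ 1.5, -1.6,  1.4]))
```

Emit:
step_arm:
  deltas:
    - [0.005, 0.002, 0, 1.5, -1.6, 2, 1]
    - [0, 0, 0, 0, 0, 0, 0.5]
    - [0, 0, 0, 0, 0, 0, -0.2]
    - [0, 0, 0, 0, 0, 0, -0.2]
    - [0, 0, 0, 0, 0, 0, -0.2]
    - [0, 0, 0, 0, 0, 0, -0.2]
  squeeze: 25

```text
time_s: 3.7
tcp_pos: [0.4847, -0.0968, 0.0049]
eef_rot: [180.0, 0.0, 124.0]
contact_force: [0.9, -0.5, -1.0]
gripper_width: 0.0547
```

Run:
```python
from plant import r
from h import *
st,im=avg(r,3)
cv2.imwrite("pics/w3.png",im[:,:,::-1])
```

```text
t 3.85 std mm [0.01 0.01 0.01] [0. 0. 0.]
[ 0.4847 -0.0968  0.0049] [1.7999e+02 2.0000e-02 1.2403e+02] [0.03 0.01 0.51] 0.0545
```

View pics/w3.png

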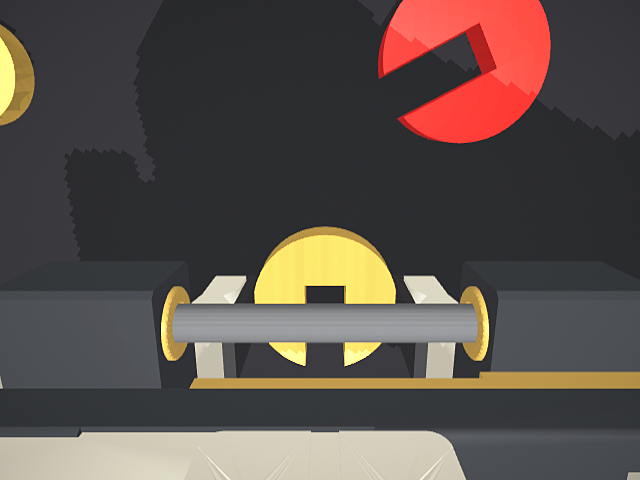

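The fingers stopped on the disc at a reading of 54.5 mm, and the slot is square to the jaws at columns 305–345. I lift and check that it holds.

Emit:
step_arm:
  deltas:
    - [0, 0, 0, 0, 0, 0, -0.4]
    - [0, 0, 0, 0, 0, -5, -0.4]
    - [0, 0, 0, 0, 0, -15, -0.4]
    - [0, 0, 0, 0, 0, -30, -0.4]
    - [0, 0, 0, 0, 0, -40, -0.4]
    - [0, 0, 0, 0, 0, -40, -0.4]
    - [0, 0, 0, 0, 0, -30, -0.4]
    - [0, 0, 0, 0, 0, -10, -0.4]
  squeeze: 40

```text
time_s: 4.65
tcp_pos: [0.481, -0.0974, 0.1796]
eef_rot: [-179.5, -0.2, 124.0]
contact_force: [0.8, 0.3, -2.0]
gripper_width: 0.054
```

Run:
```python
from plant import r
from h import *
st,im=avg(r,2)
cv2.imwrite("pics/w4.png",im[:,:,::-1])
print(delta(st,(.5726,.1958,.19),211))
R=Ro.from_euler("xyz",st["eef_rot"],degrees=True)
# disc frame check in wrist image
W=r.camera_info("wrist")
for dz in(0.009,):
  c=st["tcp_pos"]+np.array([0,0,dz]);a=np.radians(st["eef_rot"][2]-90)
  print(proj(W,[c, c-np.r_[np.cos(a),np.sin(a),0]*.028, c-np.r_[np.cos(a),np.sin(a),0]*.008]))
```

```text
t 4.75 std mm [0.38 0.04 1.11] [0.05 0.04 0.01]
[ 0.4809 -0.0973  0.1788] [-179.53   -0.24  123.94] [ 0.56 -0.24 -1.32] 0.0544
(array([-0.0034, -0.0096, -1.5194]), array([192. , 239.7, -12.4]))
[[323.79245666 307.69443473]
 [323.73780896 238.1380685 ]
 [323.77731818 288.42596032]]
```

View pics/w4.png

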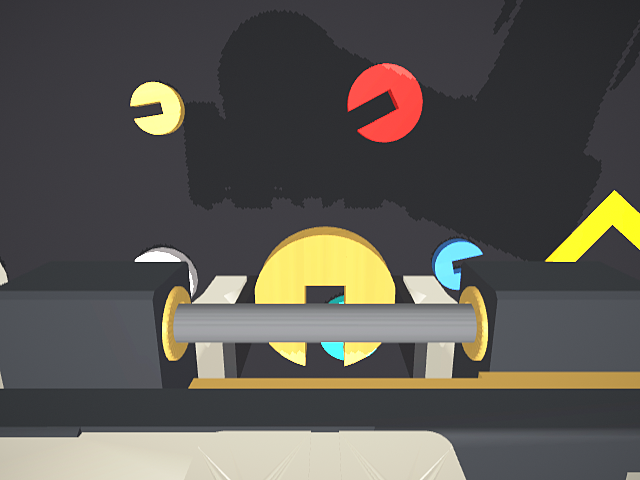

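The disc stayed fixed in the grip through the lift, its rim and slot end still at rows 235 and 287. Next I carry it to above the hanger.

Emit:
step_arm:
  deltas:
    - [0, 0, 0, 12, 15, -2, -0.4]
    - [0, 0, 0, 22, 28, -2, -0.4]
    - [0, 0, 0, 24, 30, -2, -0.4]
    - [0, 0, 0, 24, 30, -2, -0.4]
    - [0, 0, 0, 24, 30, -2, -0.4]
    - [0, 0, 0, 24, 30, 0, -0.4]
    - [0, 0, 0, 22, 27, 0, -0.4]
    - [0, 0, 0, 18, 22, 0, -0.4]
    - [0, 0, 0, 8, 10, 0, -0.4]

```text
time_s: 5.65
tcp_pos: [0.5579, 0.1803, 0.164]
eef_rot: [-177.8, -0.8, 123.5]
contact_force: [-1.1, -0.8, -3.2]
gripper_width: 0.0545
```

Emit:
step_arm:
  deltas:
    - [0, 0, -0.08, 0, 0, 0, -0.4]
    - [0, 0, -0.13, 0, 0, 0, -0.4]
    - [0, 0, -0.14, 0, 0, 0, -0.4]
    - [0, 0, -0.14, 0, 0, 0, -0.4]
    - [0, 0, -0.14, 0, 0, 0, -0.4]
    - [0, 0, -0.14, 0, 0, 0, -0.4]
    - [0, 0, -0.14, 0, 0, 0, -0.4]
    - [0, 0, -0.14, 0, 0, 0, -0.4]
    - [0, 0, -0.14, 0, 0, 0, -0.4]
    - [0, 0, -0.14, 0, 0, 0, -0.4]

```text
time_s: 6.65
tcp_pos: [0.5469, 0.1744, 0.1402]
eef_rot: [179.8, -4.4, -157.6]
contact_force: [0.1, -0.4, -1.8]
gripper_width: 0.0542
```

Run:
```python
from plant import r
from h import *
st,im=avg(r,3)
print(delta(st,(.5726,.1958,.16),211))
```

```text
t 6.8 std mm [0.21 0.14 0.33] [0.03 0.03 0.43]
[0.5469 0.1744 0.1402] [ 179.84   -4.37 -157.63] [-0.29 -0.3  -2.43] 0.0543
(array([ 0.0085, -0.076 , -0.1507]), array([-30.3,  10.1, -22.1]))
```

The tool sagged to z = 0.140 while turning, though the force stayed small and it remained above the stem tip. I raise it first, then correct the pose.

Emit:
step_arm:
  deltas:
    - [0, 0, 0, 0, 0, -30, -0.4]
    - [0, -0.04, -0.08, -8, 3, -5, -0.4]
    - [0, -0.03, -0.07, -12, 4, -3, -0.4]

```text
time_s: 7.1
tcp_pos: [0.5637, 0.1885, 0.1748]
eef_rot: [179.6, -0.6, -150.3]
contact_force: [-0.6, 0.0, -2.9]
gripper_width: 0.0538
```

Run:
```python
from plant import r
from h import *
st,im=avg(r,5)
print(delta(st,(.5726,.1958,.16),211))
```

```text
t 7.35 std mm [0.77 0.53 0.5 ] [0.01 0.14 0.14]
[0.5641 0.189  0.1751] [ 179.59   -0.59 -150.25] [ 0.23 -0.17 -1.25] 0.0542
(array([ 0.0072, -0.0103, -0.0218]), array([-10.9,   1.6,  15. ]))
```

Emit:
step_arm:
  deltas:
    - [0.007, -0.01, -0.022, -11, 1.6, 0, -0.4]

```text
time_s: 7.45
tcp_pos: [0.5717, 0.1946, 0.174]
eef_rot: [180.0, -0.2, -149.2]
contact_force: [0.4, -0.7, -1.1]
gripper_width: 0.054
```

Run:
```python
from plant import r
from h import *
avg(r,3)
st,im=avg(r,3,"top")
print(delta(st,(.5726,.1958,.16),211))
s=r.capture("scene")
def f(im,x,y,h):return cv2.resize(im[y-h:y+h,x-h:x+h,::-1],(390,390),interpolation=cv2.INTER_CUBIC)
cv2.imwrite("pics/p1.png",np.hstack([f(im,197,215,60),f(s,438,290,60)]))
```

```text
t 7.6 std mm [0.41 0.19 0.04] [0.02 0.04 0.03]
[0.5729 0.1957 0.1738] [-1.7998e+02 -1.6000e-01 -1.4905e+02] [ 0.43  0.39 -2.02] 0.0541
t 7.75 std mm [0.04 0.04 0.09] [0.   0.01 0.  ]
[0.5721 0.1953 0.174 ] [ 179.98   -0.2  -149.08] [-0.4  -0.07 -2.06] 0.0542
(array([ 0.0003, -0.0035, -0.0014]), array([-0.8,  0.2, 14. ]))
```

View pics/p1.png

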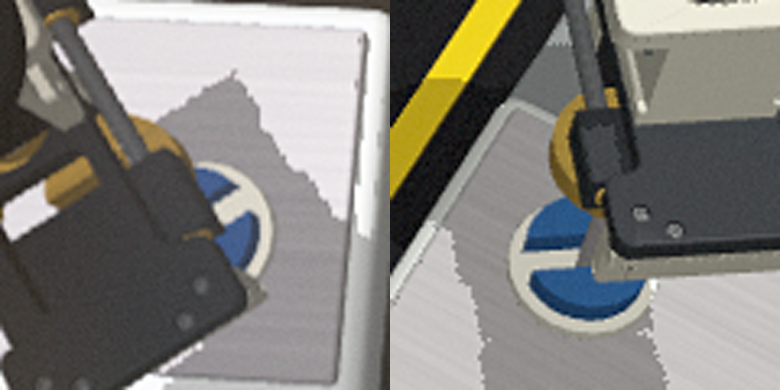

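Both external views are blocked by the gripper, but they show the hanger undisturbed. I check with the wrist camera.

Run:
```python
from plant import r
from h import *
W=r.camera_info("wrist");im=r.capture("wrist");cv2.imwrite("pics/w5.png",im[:,:,::-1])
print(proj(W,[[.5726,.1958,.128],[.5726,.1958,.12],[.5726,.1958,.092],[.5726,.1958,.078]]))
```

```text
[[322.52753704 262.2991353 ]
 [322.56367754 257.69266685]
 [322.67252246 243.81929298]
 [322.71854289 237.95352926]]
```

View pics/w5.png

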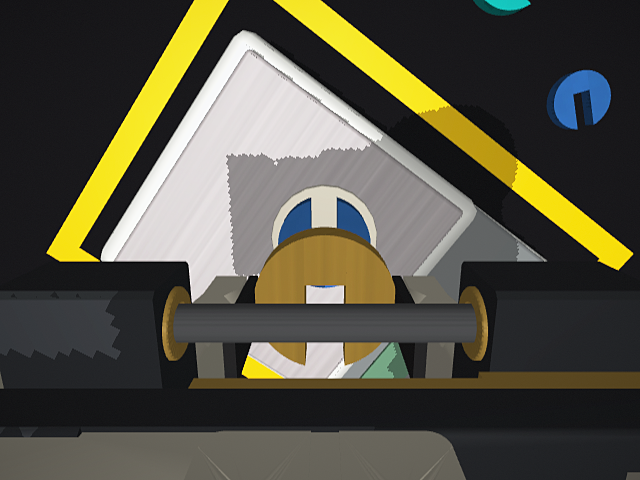

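The blue slot lies straight along the tool's column, with its mouth at (325,198), and the brass slot opens exactly the opposite way. I descend to just above the stem tip.

Emit:
step_arm:
  deltas:
    - [0, -0.003, 0, -0.8, 0, 14, -0.4]
    - [0, 0, 0, 0, 0, 14, -0.4]

```text
time_s: 8.05
tcp_pos: [0.574, 0.1962, 0.1478]
eef_rot: [180.0, 0.3, -149.1]
contact_force: [0.2, -0.2, -3.1]
gripper_width: 0.0543
```

Run:
```python
from plant import r
from h import *
avg(r,3)
st,im=avg(r,2)
cv2.imwrite("pics/w6.png",im[:,:,::-1])
print(delta(st,(.5726,.1958,.1),211))
```

```text
t 8.2 std mm [0.26 0.1  0.77] [0.02 0.03 0.01]
[0.573  0.1956 0.1461] [ 1.7998e+02  6.0000e-02 -1.4909e+02] [-0.05 -0.33 -2.78] 0.0543
t 8.3 std mm [0.15 0.09 0.23] [0.   0.03 0.  ]
[0.574  0.1961 0.1481] [-179.99    0.19 -149.06] [ 0.08  0.3  -1.94] 0.0543
(array([-0.0002,  0.0033, -0.001 ]), array([ 1.5,  0.5, 48.1]))
```

View pics/w6.png

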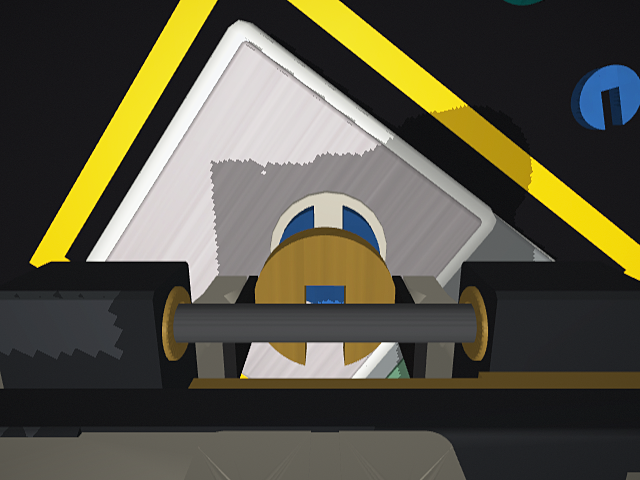

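Emit:
step_arm:
  deltas:
    - [0, 0.002, 0, 1.2, 0.4, 10, -0.4]
    - [0, 0, 0, 0, 0, 10, -0.4]

```text
time_s: 8.5
tcp_pos: [0.5743, 0.1967, 0.1296]
eef_rot: [-180.0, 0.3, -149.0]
contact_force: [-0.2, -0.2, -3.3]
gripper_width: 0.0542
```

Run:
```python
from plant import r
from h import *
avg(r,3)
st,im=avg(r,2)
cv2.imwrite("pics/w7.png",im[:,:,::-1])
print(delta(st,(.5726,.1958,.1),211))
print(proj(r.camera_info("wrist"),[[.5726,.1958,.128],[.5726,.1958,.12]]))
```

```text
t 8.65 std mm [0.15 0.08 0.49] [0.01 0.02 0.01]
[0.5736 0.1962 0.1283] [-179.99    0.2  -149.05] [-0.31 -0.66 -2.35] 0.0544
t 8.75 std mm [0.12 0.07 0.18] [0.   0.02 0.  ]
[0.5742 0.1965 0.1297] [-179.97    0.27 -149.03] [-0.13 -0.58 -1.5 ] 0.0541
(array([-0.0006,  0.0048, -0.0005]), array([ 1.9,  0.2, 29.7]))
[[328.72779289 295.31538137]
 [328.65595891 288.20371797]]
```

View pics/w7.png

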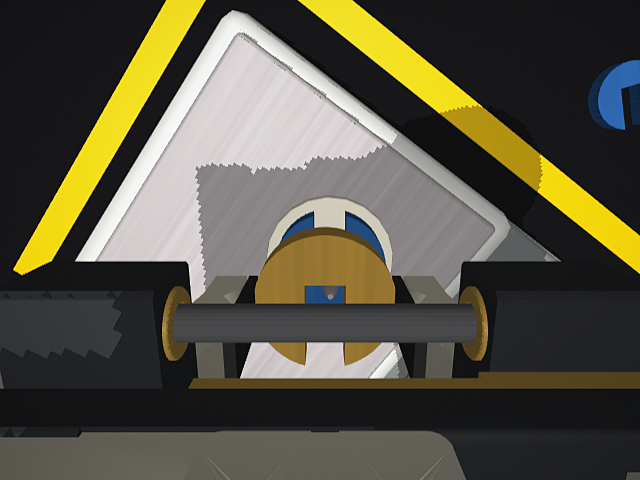

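The stem tip is visible in the slot at (330,295), about 2 mm right of the slot's centre column, which agrees with the pose reading. I correct that and keep lowering.

Emit:
step_arm:
  deltas:
    - [0, 0.004, 0, 2.2, 0.2, 6, -0.4]
    - [0, 0, 0, 0.2, 0, 7, -0.4]

```text
time_s: 8.95
tcp_pos: [0.573, 0.196, 0.1176]
eef_rot: [-180.0, 0.2, -149.0]
contact_force: [-0.3, 0.1, -2.3]
gripper_width: 0.054
```

Run:
```python
from plant import r
from h import *
avg(r,2)
st,im=avg(r,2)
cv2.imwrite("pics/w8.png",cv2.resize(im[200:380,230:420,::-1],None,fx=4,fy=3.3))
print(delta(st,(.5726,.1958,.1),211))
print(proj(r.camera_info("wrist"),[[.5726,.1958,.128],[.5726,.1958,.12]]))
```

```text
t 9.05 std mm [0.04 0.06 0.16] [0.   0.02 0.  ]
[0.5724 0.1957 0.1165] [-1.7997e+02  1.1000e-01 -1.4903e+02] [-0.41 -0.62 -2.02] 0.0543
t 9.15 std mm [0.13 0.07 0.2 ] [0.   0.02 0.  ]
[0.5728 0.1958 0.1173] [-1.7995e+02  1.3000e-01 -1.4901e+02] [ 0.08  0.45 -1.97] 0.0543
(array([-0.0008,  0.0023, -0.0003]), array([ 0.2,  0.1, 17.3]))
[[324.80183072 307.42033141]
 [324.85752891 299.24525257]]
```

View pics/w8.png

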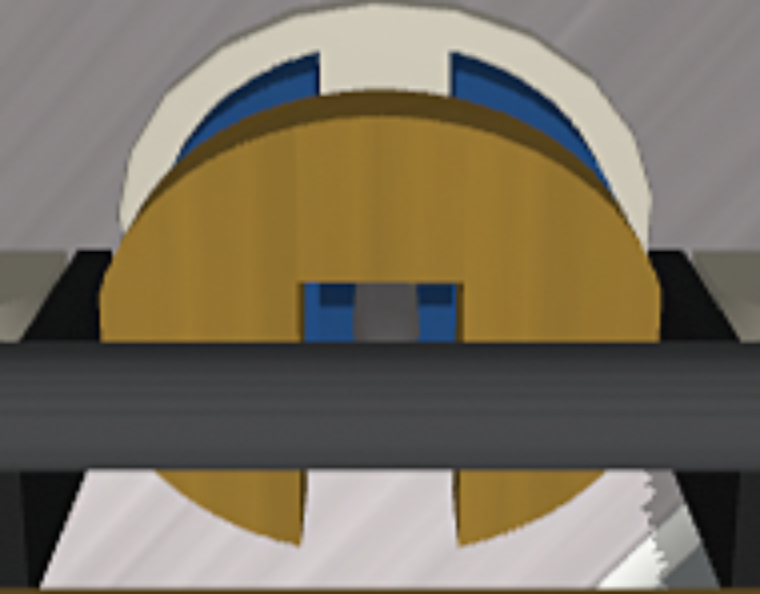

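The stem stands centred in the brass slot, within about 1 px, and the blue slot opens the opposite way. I lower it slowly.

Emit:
step_arm:
  deltas:
    - [0, 0.002, 0, 0.2, 0, 6, -0.4]
    - [0, 0, 0, 0.3, 0, 6, -0.4]

```text
time_s: 9.35
tcp_pos: [0.5733, 0.196, 0.106]
eef_rot: [-180.0, 0.2, -149.0]
contact_force: [-0.5, -0.1, -2.0]
gripper_width: 0.0543
```

Run:
```python
from plant import r
from h import *
avg(r,2)
st,im=avg(r,2)
print(delta(st,(.5726,.1958,.097),211))
```

```text
t 9.45 std mm [0.05 0.07 0.15] [0.   0.02 0.  ]
[0.5727 0.1957 0.105 ] [-1.7995e+02  7.0000e-02 -1.4901e+02] [-0.97 -0.72 -2.68] 0.0541
t 9.55 std mm [0.14 0.1  0.2 ] [0.   0.02 0.  ]
[0.573  0.1958 0.1058] [-1.7994e+02  1.0000e-01 -1.4900e+02] [-0.27 -0.29 -2.18] 0.0543
(array([-0.001 ,  0.0017,  0.0001]), array([0.3, 0.2, 8.8]))
```

Emit:
step_arm:
  deltas:
    - [-0.001, 0.002, 0, 0.3, 0.2, 4, -0.4]
    - [0, 0, 0, 0.2, 0, 2, -0.4]

```text
time_s: 9.75
tcp_pos: [0.5729, 0.196, 0.1002]
eef_rot: [-180.0, 0.1, -149.0]
contact_force: [-0.3, 0.9, -2.2]
gripper_width: 0.0545
```

Run:
```python
from plant import r
from h import *
avg(r,2)
st,im=avg(r,3)
print(delta(st,(.5726,.1958,.097),211))
```

```text
t 9.85 std mm [0.02 0.01 0.11] [0. 0. 0.]
[0.5729 0.1959 0.1001] [-1.7999e+02  4.0000e-02 -1.4899e+02] [ 0.67 -0.49 -2.65] 0.054
t 10.0 std mm [0.07 0.03 0.1 ] [0.   0.01 0.  ]
[0.5731 0.196  0.1005] [-1.7999e+02  7.0000e-02 -1.4898e+02] [-0.31 -0.13 -1.45] 0.0542
(array([-0.0002,  0.0012,  0.0003]), array([0.5, 0.1, 3.5]))
```

Emit:
step_arm:
  deltas:
    - [0, 0.001, 0, 0.4, 0, 1.5, -0.4]
    - [0, 0, 0, 0, 0, 1, -0.4]

```text
time_s: 10.2
tcp_pos: [0.573, 0.1959, 0.0984]
eef_rot: [-180.0, 0.1, -149.0]
contact_force: [-0.0, -0.3, -1.2]
gripper_width: 0.0543
```

Run:
```python
from plant import r
from h import *
st,im=avg(r,4)
print(delta(st,(.5726,.1958,.097),211))
```

```text
t 10.4 std mm [0.03 0.   0.06] [0. 0. 0.]
[0.5729 0.1959 0.0983] [-1.7999e+02  5.0000e-02 -1.4898e+02] [ 0.22 -0.26 -2.42] 0.0543
(array([-0.0002,  0.0009,  0.0004]), array([0.4, 0.1, 1.3]))
```

Emit:
step_arm:
  deltas:
    - [0, 0.001, 0, 0.3, 0, 1, -0.4]

```text
time_s: 10.5
tcp_pos: [0.5729, 0.1959, 0.0975]
eef_rot: [-180.0, 0.0, -149.0]
contact_force: [-0.6, -0.5, -1.4]
gripper_width: 0.0543
```

Run:
```python
from plant import r
from h import *
st,im=avg(r,5)
cv2.imwrite("pics/w9.png",cv2.resize(im[200:380,230:420,::-1],None,fx=4,fy=3.3))
```

```text
t 10.75 std mm [0.03 0.02 0.05] [0. 0. 0.]
[0.5727 0.1958 0.0973] [-1.7999e+02 -1.0000e-02 -1.4898e+02] [ 0.11  0.31 -1.82] 0.0544
```

View pics/w9.png

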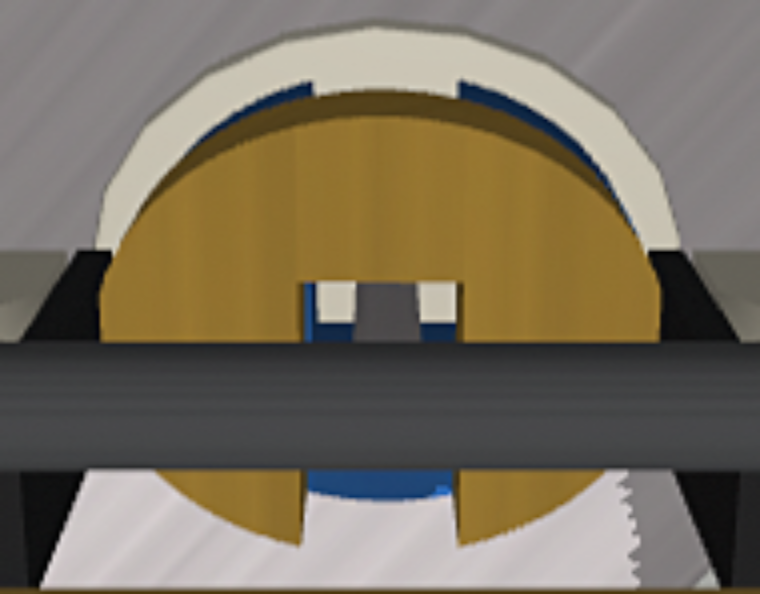

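Everything is well aligned. The force still shows the full weight of the disc, so it isn't touching yet, and I continue in sub-millimetre steps.

Emit:
step_arm:
  deltas:
    - [0, 0, 0, 0, 0, 0.8, -0.4]
    - [0, 0, 0, 0, 0, 0.5, -0.4]

```text
time_s: 10.95
tcp_pos: [0.5729, 0.1959, 0.0969]
eef_rot: [-180.0, 0.0, -149.0]
contact_force: [-2.6, -0.0, 5.5]
gripper_width: 0.054
```

Run:
```python
from plant import r
from h import *
st,im=avg(r,5)
```

```text
t 11.2 std mm [0.01 0.02 0.01] [0. 0. 0.]
[0.5729 0.1959 0.0969] [-1.7997e+02  3.0000e-02 -1.4896e+02] [-2.63 -0.27  5.08] 0.0541
```

Contact shows as +5 N at z = 0.0969, as expected. I relax the grip and open slowly.

Emit:
step_arm:
  deltas:
    - [0, 0, 0, 0, 0, 0, -0.4]
    - [0, 0, 0, 0, 0, 0, 0.2]
    - [0, 0, 0, 0, 0, 0, 0.25]
    - [0, 0, 0, 0, 0, 0, 0.3]
    - [0, 0, 0, 0, 0, 0, 0.4]
    - [0, 0, 0, 0, 0, 0, 0.6]
    - [0, 0, 0, 0, 0, 0, 0.8]
  squeeze: 5

```text
time_s: 11.9
tcp_pos: [0.5737, 0.1962, 0.0966]
eef_rot: [-180.0, 0.1, -149.0]
contact_force: [-0.4, -0.2, 0.5]
gripper_width: 0.072
```

Run:
```python
from plant import r
from h import *
st,im=avg(r,3)
cv2.imwrite("pics/w10.png",im[:,:,::-1])
```

```text
t 12.05 std mm [0.02 0.01 0.02] [0. 0. 0.]
[0.5736 0.1962 0.0967] [-1.7997e+02  1.1000e-01 -1.4896e+02] [-0.06  0.87  0.09] 0.0768
```

View pics/w10.png

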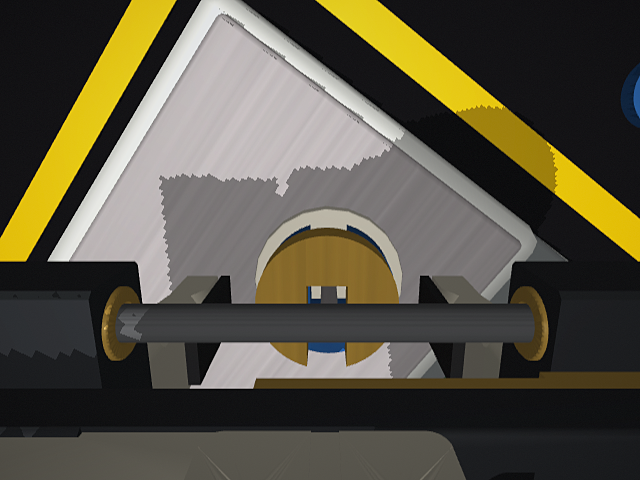

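The disc is released and stayed in place. I retreat straight up and then aside.

Emit:
step_arm:
  deltas:
    - [0, 0, 0, 0, 0, 0, 0.9]
    - [0, 0, 0, 0, 0, -8, 0.9]
    - [0, 0, 0, 0, 0, -20, 0.9]
    - [0, 0, 0, 0, 0, -35, 0.9]
    - [0, 0, 0, 0, 0, -40, 0.9]
    - [0, 0, 0, 0, 0, -40, 0.9]
    - [0, 0, 0, 20, 5, -20, 0.9]
    - [0, 0, 0, 35, 5, 0, 0.9]
    - [0, 0, 0, 35, 5, 0, 0.9]
    - [0, 0, 0, 35, 0, 0, 0.9]

```text
time_s: 13.05
tcp_pos: [0.458, 0.1439, 0.2697]
eef_rot: [-179.9, 0.2, -149.0]
contact_force: [-0.6, -0.6, 0.3]
gripper_width: 0.0836
```

Run:
```python
from plant import r
from h import *
st,_=avg(r,1)
print(delta(st,(.45,-.15,.25),211))
```

```text
t 13.1 std mm [0. 0. 0.] [0. 0. 0.]
[0.4539 0.1411 0.2702] [-1.7996e+02  1.3000e-01 -1.4904e+02] [-6.39 -4.1  -3.06] 0.0832
(array([-0.0007,  0.0022, -0.0007]), array([ 153.1, -247.6,   20. ]))
```

Emit:
step_arm:
  deltas:
    - [0, 0, 0, 5, -20, 0, 0.9]
    - [0, 0, 0, 15, -35, 0, 0.9]
    - [0, 0, 0, 15, -35, 0, 0.9]
    - [0, 0, 0, 15, -35, 0, 0.9]
    - [0, 0, 0, 15, -35, 0, 0.9]
    - [0, 0, 0, 10, -25, 0, 0.9]
    - [0, 0, 0, 0, -10, 0, 0.9]
    - [0, 0, 0, 0, 0, 0, 0.9]

```text
time_s: 13.9
tcp_pos: [0.4892, -0.0725, 0.2776]
eef_rot: [-179.9, 0.8, -148.8]
contact_force: [1.0, -0.2, -0.0]
gripper_width: 0.0836
```

Run:
```python
from plant import r
from h import *
T=r.camera_info("top");S=r.camera_info("scene")
t=r.capture("top")[:,:,::-1].copy();s=r.capture("scene")[:,:,::-1].copy()
cv2.imwrite("pics/ft.png",t)
f=lambda im,x,y,h:cv2.resize(im[y-h:y+h,x-h:x+h],(390,390),interpolation=cv2.INTER_CUBIC)
cv2.imwrite("pics/fc.png",np.hstack([f(t,197,226,30),f(s,438,302,30)]))
for n,im,i in(("t",t,T),("s",s,S)):
    h=cv2.cvtColor(im,cv2.COLOR_BGR2HSV)
    m=(h[...,0]>14)&(h[...,0]<30)&(h[...,1]>90)&(h[...,2]>70)
    u,v=proj(i,[.5726,.1958,.1])[0].round().astype(int);roi=(u-28,v-28,u+28,v+28)
    print(n,fit(i,m,roi,(.5726,.1958,2.11),.092,.106))
st=r.get_state();print(st["time_s"],st["tcp_pos"],st["contact_force"])
```

```text
t (np.float64(0.6566000000000026), np.float64(0.24380000000000143), np.float64(-291.63551772158894), np.float64(0.0), np.float64(0.0))
s (np.float64(0.5741097717749892), np.float64(0.19568997822361978), np.float64(122.06723184094464), np.float64(96.31372549019608), np.float64(1037.0))
14.0 [ 0.4888729  -0.07134771  0.27752725] [ 0.20079634  0.20182974 -0.14248903]
```

View pics/fc.png

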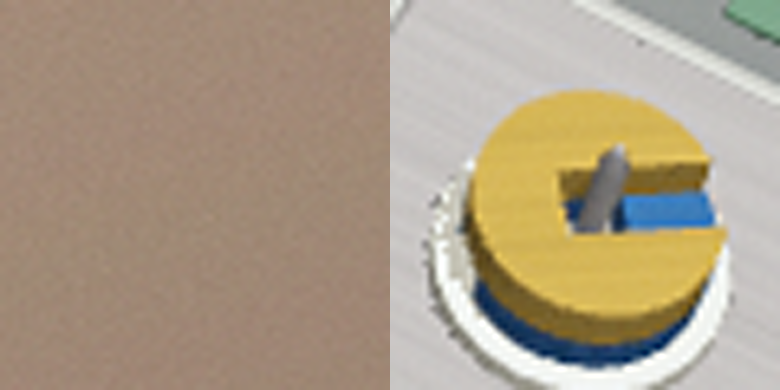

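View pics/ft.png

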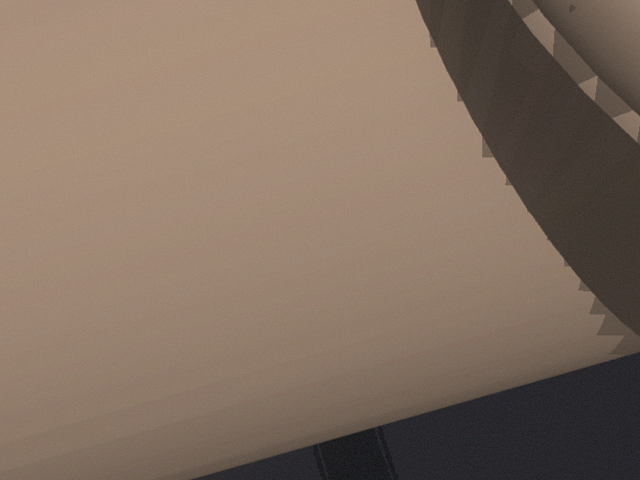

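In the scene view the brass disc lies flat on the blue one, with the stem in its slot centre. It fits (0.5741, 0.1957) with its slot at 122°, against the blue disc's (0.5737, 0.1957) and -58.4° from the same camera. The slots are therefore 180° apart. The arm is clear, so I hand in.

Run:
```python
from plant import r
print(r.close_job())
```

```text
the job is handed in; nothing more can be done
None
```

The large brass disc is hung on the hanger, flat on top of the blue disc, and I handed the job in at about 14 s. I gripped it by the whole rim and turned it about 87°. I then lowered it over the stem until contact read about 5 N, opened slowly and backed away.

- **Position:** a fit to the scene camera's picture puts the brass disc within 0.5 mm of where that camera saw the blue disc's centre before the move.
- **Slots:** the brass slot points to 122° and the blue slot to -58°, so they are opposite within about 1°.
- **Hanger:** the enlarged scene picture shows it upright with the blue disc still on it and the stem out of the top.
- **Arm:** it was clear of everything, with the force reading near zero.

**Checks that failed or disagreed:**
- The last top-camera check failed because the arm blocked its view, so the final check rests on the scene camera alone.
- The tool sagged about 24 mm while turning above the hanger. It stayed above the stem with no contact, and I corrected it before lowering.
- The jaw reading on the 56 mm disc was 54.5 mm, but the disc did not slip.

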